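# Lower and lock the ratchet lamp arm over the warm stage

## Task

The lamp arm of the warm stage is propped up by a ratchet. Using only the fingertips, press the red tab down as far as it goes so that the pawl stands free of the teeth, then push the lamp head down until the arm lies level on its stop, and then press the blue pad down so that the pawl drops back fully between the teeth and locks the arm there. Do not force anything, grasp or lift nothing, and leave the dish and the other things on the bench where they are.

Things in the scene. Friction and masses are not known exactly. Their poses are not given: they have to be found in the camera images.
- stand: Warm-stage stand, fixed to the bench: black base 370 x 120 x 16 mm, origin on the bench under the arm's pivot, z up. +x runs along the base towards the lamp (base from x = -110 to 260 mm), y along both hinge axes. White cheeks, 46 mm wide over all, carry the arm (127 mm high, at x = 0) and the pawl (167 mm high, at x = -55 mm). Steel warm plate 110 x 110 mm, top 28 mm high, at x = 190 mm
- lamp_hinge (a point): Point on the lamp arm's hinge axis, 105 mm above the bench at the stand's x = 0, y = 0. A disc of 43 mm radius turns there with the arm; it has four steel teeth 9 mm high, 0.35 rad apart. With the pawl between teeth the arm moves at most about 0.08 rad. The pawl fits in when the arm is at about 0.03, 0.38 or 0.73 (each good to 0.05 either way): the last is for the arm on its stop
- lamp_arm (a joint): Lamp arm angle in rad: 0 = propped up, 41 degrees above level; grows as the arm is pushed down; 0.72 = level, on its hard stop. Starts at 0 to 0.06. White bar 14 mm thick in the stand's plane y = 0, lamp head at its end 180 mm from the hinge axis. Stiff hinge: it stays where it is left and takes about 2 to 7 N at the lamp head to push down once the pawl is free
- lamp_top (a point): Centre of the flat top of the lamp head, where it is pushed: black disc 54 mm in diameter, 24 mm thick, with a yellow disc 42 mm in diameter on top. It turns with the arm about lamp_hinge at 180 mm along the bar and 13 mm above the bar's middle line (top faces straight up, 118 mm above the bench, when the arm is level)
- pawl_hinge (a point): Point on the axis of the pawl's hinge, at x = -55 mm, 152 mm above the bench, in the stand's frame; the axis runs along the stand's y
- ratchet_pawl (a joint): Pawl angle in rad: 0 = nose fully between the teeth (locked, the start); grows as the red tab goes down and the nose rises; 0.32 = hard stop, nose 17 mm up; free of the teeth above about 0.17. Steel see-saw bar, 135 mm long, 12 mm wide; its stiff hinge leaves it where it is put; 2 to 4 N on the tab or pad moves it
- release_tab (a point): Centre of the top face of the red tab, 32 x 34 mm, at the end of the pawl that points away from the lamp: 60 mm behind pawl_hinge (stand's -x) and 25 mm above it when locked. Pressed fully it goes about 19 mm down
- lock_pad (a point): Centre of the top face of the blue pad, 28 x 34 mm, above the pawl's nose: 55 mm ahead of pawl_hinge (stand's +x), straight over lamp_hinge, and 25 mm above pawl_hinge when locked; about 17 mm higher when the pawl is free
- dish: Loose closed clear culture dish, 61 mm in diameter, 15 mm high, lying on the warm plate under the lamp; origin at the centre of its underside. To be left alone
- vial: Loose clear vial with blue cap, 24 mm in diameter, 45 mm high, upright on the bench beside the stand; origin at the centre of its underside. To be left alone
- tip_box: Loose blue box of yellow pipette tips, 100 x 70 x 52 mm, on the bench behind the stand; origin at the centre of its underside. To be left alone
- medium_bottle: Loose amber bottle with orange cap, 60 mm in diameter, 130 mm high, standing on the robot's left; origin at the centre of its underside. To be left alone
- beaker: Loose open steel beaker, 72 mm in diameter, 85 mm high, standing on the robot's left; origin at the centre of its underside. To be left alone
- pipette: Loose grey and white hand pipette lying on the bench on the robot's right, 250 mm long, 24 mm high; origin under its middle. To be left alone
- spatula: Loose steel spatula lying on the bench on the right farther off, 160 mm long; origin under its middle. To be left alone

How it is judged:
By the outcome, as a careful person would: the job done as asked, in the order asked, and still so for the second after the job is handed in, with the robot touching nothing.
It also fails if it takes over 48 s, if anything falls off the work surface, if the arm or the gripper's body presses on something with over 40 N, if the wrist force passes 120 N, or if a joint passes its speed limit or range.

## Robot

A 6-joint arm with a two-finger parallel gripper is mounted at the origin on the work surface. World frame = base frame: x ahead of the robot, y to its left, z up, the work surface at z = 0. Lengths are in m, angles in rad, forces in N, time in s.
With the tool pointing down it reaches from about 0.25 to 0.775 m from the base axis. Payload 4 kg.
Tool frame: the origin (TCP) lies on the front face of the gripper's body, between the roots of the fingers; the fingertips stand 73 mm ahead of it and the grasp point (between the pads) lies 54 mm ahead of it; z points along the fingers, y is the line along which they close (so a half turn about z gives the same grasp; the last joint's range is limited). The gripper opens to 85 mm and grips with 20 to 120 N. Pads are 22 mm wide; open, the fingers measure 114 mm over their backs; the gripper's body (76 mm by 85 mm) begins 54 mm behind the grasp point. The pads swing forward as they close: fully open they stand 13 mm farther back than shut.
Start: joints at [1.245, 0.087, 1.371, -0, 1.684, -0.103], TCP at [0.122, 0.536, 0.304] pointing down, gripper open.
Joint ranges: [-3.1, 3.1], [-0.76, 2.03], [0.27, 2.55], [-1.08, 4.22], [0.17, 2.65], [-2.57, 2.57]. Speed limits (rad/s): [2.79, 2.79, 3.14, 3.14, 3.14, 3.14].

## Interface

Orientations are given as a unit quaternion [w, x, y, z].
In Python, from plant import robot gives the robot as it stands. Calls block until the motion is done:
- robot.goto(position, orientation): joint-space move of the TCP to a pose.
- robot.servo_line(position, feed=0.15, rotation=None, threshold=None): straight line of the TCP; rotation=None keeps the orientation; feed is the mean speed in m/s. With threshold (N) it stops when the force on the tool has changed by that much, and returns True; else False.
- robot.goto_joints(angles): joint-space move.
- robot.move_gripper(opening, newtons=None): finger opening in m; newtons is the grip in N (None keeps the last); returns when the fingers have stopped.
- robot.dwell(seconds).
- robot.ik(position, orientation): joint angles nearest the present ones, or None.
- robot.get_image(name): name is "scene" or "side" or "wrist"; returns (picture, depth): 384x512x3 uint8, blue, green, red; 384x512 float32, m along the optical axis (not along the pixel's ray), 0 where there is no reading.
- robot.get_calibration(name): a dict with "fx", "fy", "cx", "cy" (pixels), "camera_from_world" (4x4, takes a point from world to camera coordinates); the wrist camera has in their place "T_tool_cam" (4x4, takes a point from camera to tool coordinates, whose origin is the TCP and whose axes are the flange's). Camera axes: x right, y down, z forward; pixel columns grow to the right and rows downward; lengths in m; the calibration is good to about 2 mm. A picture is of the moment at which its call begins: read the wrist's pose just before it. get_calibration takes no time and is no camera call.
A pose or a line that the arm cannot do raises robot.MotionError and nothing moves.
- robot.job_done(): hands the job in; it is judged then, once.
Readings, each from a call of its own:
- robot.read_time(): time.
- robot.read_q(): joint angles.
- robot.read_joint_vel(): joint speeds.
- robot.read_joint_torque(): joint torques, N m.
- robot.read_position(): TCP position.
- robot.read_eef_rot(): TCP orientation.
- robot.read_ft_force(): force on the tool from outside, world axes, zero at the start.
- robot.read_torque(): the same for the moment, N m.
- robot.read_opening(): finger opening in m.
- robot.read_grip_force(): force on a finger pad.
Only numpy, scipy, OpenCV 4.12 (cv2) and the standard library are available. Lean on these libraries where they do the work, as an engineer would, in place of code of your own. Each camera call takes 0.05 s, during which the arm holds its last target. There are 200 camera calls.

## Working session

There is one attempt and no reset: what is moved stays moved. The work goes in short steps, each a Python script; the robot and the scene stay as the last script left them, time stands still between calls to the robot, and variables do not carry over. Pictures are saved under pics/ and viewed, at most 10 in all, crops included, and the job is handed in when it is done.

```bash
ls; mkdir -p pics
python3 - <<'E'
from plant import robot
import cv2,numpy as np
ims=[]
for n in("scene","side"):
    p,d=robot.get_image(n); np.savez(f"pics/{n}0.npz",p=p,d=d); cv2.imwrite(f"pics/{n}0.png",p)
    c=robot.get_calibration(n); print(n,c["fx"],c["cx"],c["cy"],np.round(c["camera_from_world"],3).tolist(),(d>0).mean())
print(robot.read_time(),robot.read_eef_rot(),robot.read_opening(),robot.read_ft_force())
E
```

```text
pics
scene 359.41521903466435 265.04879724045753 187.12347451940246 [[-0.597, 0.802, 0.001, 0.341], [0.604, 0.45, -0.658, -0.23], [-0.529, -0.392, -0.753, 1.622], [0.0, 0.0, 0.0, 1.0]] 0.9958445231119791
side 384.54334454674694 254.8028059799683 188.43757201033458 [[0.888, -0.46, -0.001, -0.5], [-0.252, -0.484, -0.838, 0.253], [0.386, 0.744, -0.545, 1.028], [0.0, 0.0, 0.0, 1.0]] 0.9958750406901041
0.1 [-2.23683777e-04  1.11193737e-01  9.93798232e-01 -9.88418752e-04] 0.08525926227520739 [-0.32658872 -0.34735654 -0.86515759]
```

View pics/scene0.png

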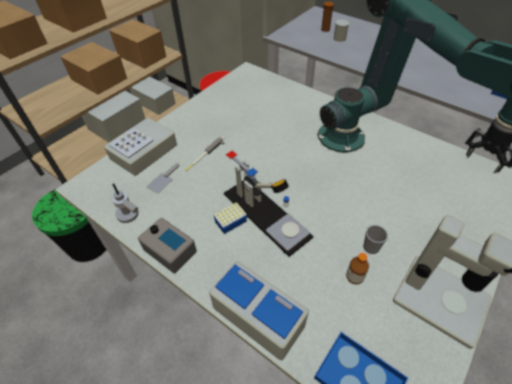

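View pics/side0.png

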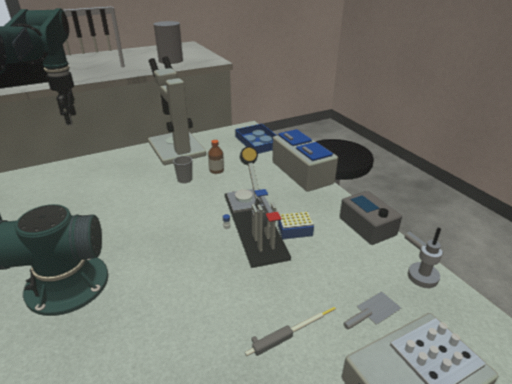

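The scene view shows the red tab at about (231,155), blue pad (252,172), yellow lamp top (280,185) and black base from (225,190) to (310,240). In the side view they are at about (273,217), (261,193) and (249,155). I'll triangulate these coarsely, then check with a wrist view.

```bash
cat > h.py <<'E'
import numpy as np,cv2
def mask(p,col,roi=None):
    h=cv2.cvtColor(p,cv2.COLOR_BGR2HSV)
    H,S,V=[h[...,i].astype(int) for i in range(3)]
    m={'red':((H<8)|(H>172))&(S>140)&(V>90),'blue':(H>100)&(H<125)&(S>130)&(V>70),'yellow':(H>18)&(H<34)&(S>110)&(V>110),'black':(V<55)}[col]
    m=m.astype(np.uint8)
    if roi: z=np.zeros_like(m); x0,y0,x1,y1=roi; z[y0:y1,x0:x1]=1; m*=z
    return m
def blobs(m,amin=8):
    n,l,s,c=cv2.connectedComponentsWithStats(m)
    return [(int(s[i,4]),c[i].round(1).tolist(),s[i,:4].tolist()) for i in range(1,n) if s[i,4]>=amin]
def K(c): return c["fx"],c["fy"],c["cx"],c["cy"]
def ray(c,T,uv):   # T world_from_cam
    fx,fy,cx,cy=K(c); d=T[:3,:3]@np.array([(uv[0]-cx)/fx,(uv[1]-cy)/fy,1]); return T[:3,3],d
def onplane(r,z): o,d=r; return o+d*(z-o[2])/d[2]
def tri(rs):
    A=np.zeros((3,3));b=np.zeros(3)
    for o,d in rs:
        d=d/np.linalg.norm(d);P=np.eye(3)-np.outer(d,d);A+=P;b+=P@o
    x=np.linalg.solve(A,b); return x,[float(np.linalg.norm(np.cross(x-o,d/np.linalg.norm(d)))) for o,d in rs]
E
python3 - <<'E'
from h import *; from plant import robot
roi={'scene':(215,135,330,255),'side':(215,140,320,265)}
cc={}
for n in roi:
    z=np.load(f"pics/{n}0.npz");p,d=z['p'],z['d'];c=robot.get_calibration(n);T=np.linalg.inv(c["camera_from_world"]);cc[n]=(c,T)
    for col in('red','blue','yellow'):
        for a,uv,bb in blobs(mask(p,col,roi[n])):
            u,v=map(lambda t:int(round(t)),uv); o,r=ray(c,T,uv); print(n,col,a,uv,bb,(o+r*d[v,u]).round(3))
print(robot.get_calibration("wrist"))
E
```

```text
scene red 40 [231.0, 154.2] [227, 151, 9, 7] [ 0.515 -0.195  0.171]
scene blue 47 [251.1, 172.0] [247, 169, 10, 7] [ 0.546 -0.078  0.177]
scene blue 17 [285.6, 198.9] [284, 197, 4, 5] [0.479 0.026 0.043]
scene blue 127 [232.6, 224.3] [216, 216, 31, 17] [ 0.68  -0.061  0.036]
scene yellow 38 [278.0, 182.7] [272, 180, 13, 6] [0.57  0.05  0.229]
side red 96 [272.8, 216.1] [266, 212, 15, 9] [ 0.514 -0.194  0.176]
side blue 72 [297.0, 141.3] [287, 140, 24, 5] [0.854 0.216 0.133]
side blue 205 [311.8, 150.2] [297, 142, 23, 18] [0.865 0.134 0.13 ]
side blue 49 [260.7, 192.2] [255, 190, 12, 6] [ 0.538 -0.084  0.177]
side blue 13 [226.0, 216.2] [224, 215, 5, 3] [0.472 0.02  0.046]
side yellow 133 [248.9, 153.9] [243, 148, 13, 13] [0.566 0.045 0.23 ]
{'fx': 286.9603596664502, 'fy': 286.9603596664502, 'cx': 249.72684068550737, 'cy': 190.33514654238346, 'T_tool_cam': array([[-1.88846558e-04, -9.57184839e-01, -2.89477371e-01,
         7.38150723e-02],
       [ 9.99998844e-01, -6.17516705e-04,  1.38950857e-03,
         1.11724172e-03],
       [-1.50877365e-03, -2.89476774e-01,  9.57183849e-01,
        -6.88726842e-02],
       [ 0.00000000e+00,  0.00000000e+00,  0.00000000e+00,
         1.00000000e+00]])}
```

```bash
cat >> h.py <<'E'
from scipy.spatial.transform import Rotation as Ro
def pose(robot):
    T=np.eye(4);q=robot.read_eef_rot();T[:3,:3]=Ro.from_quat([q[1],q[2],q[3],q[0]]).as_matrix();T[:3,3]=robot.read_position();return T
def wrist(robot,name):
    T=pose(robot);p,d=robot.get_image("wrist");c=robot.get_calibration("wrist");cv2.imwrite(f"pics/{name}.png",p)
    return p,d,c,T@c["T_tool_cam"]
def qdown(th):  # tool down, tool y at world angle th
    f=(th+np.pi/2)/2; return [0,float(np.cos(f)),float(np.sin(f)),0]
E
python3 - <<'E'
from h import *; from plant import robot
q=qdown(np.radians(76.5))
robot.goto([0.51,-0.06,0.43],q); robot.move_gripper(0.0,20)
p,d,c,T=wrist(robot,"w1"); np.savez("pics/w1.npz",p=p,d=d,T=T)
for col in('red','blue','yellow'):
    for a,uv,bb in blobs(mask(p,col),60):
        r=ray(c,T,uv);u,v=np.round(uv).astype(int); print(col,a,uv,bb,(r[0]+r[1]*d[v,u]).round(4),onplane(r,.177).round(4))
print(robot.read_time(),robot.read_position(),robot.read_opening(),robot.read_ft_force())
E
```

```text
red 649 [143.3, 201.0] [130, 188, 28, 27] [ 0.5167 -0.1899  0.1765] [ 0.5165 -0.1896  0.177 ]
blue 154 [297.0, 116.7] [290, 110, 15, 14] [0.4745 0.0253 0.0426] [0.4639 0.0056 0.177 ]
blue 669 [241.2, 199.1] [227, 185, 46, 29] [ 0.5417 -0.0764  0.1761] [ 0.5414 -0.0763  0.177 ]
blue 1652 [488.9, 335.9] [466, 310, 46, 50] [0.8687 0.2443 0.1319] [0.8158 0.2091 0.177 ]
blue 225 [443.8, 328.4] [431, 321, 22, 18] [0.8378 0.1759 0.1313] [0.7882 0.1488 0.177 ]
yellow 1295 [368.0, 212.8] [347, 194, 43, 39] [0.569  0.05   0.2286] [0.5939 0.0675 0.177 ]
yellow 72 [74.2, 217.0] [69, 208, 11, 19] [ 0.5562 -0.398   0.0122] [ 0.5163 -0.2774  0.177 ]
3.475 [ 0.50999538 -0.06003688  0.43000964] 0.0001919046024588684 [-0.00269908 -0.53932131 -0.10276731]
```

View pics/w1.png

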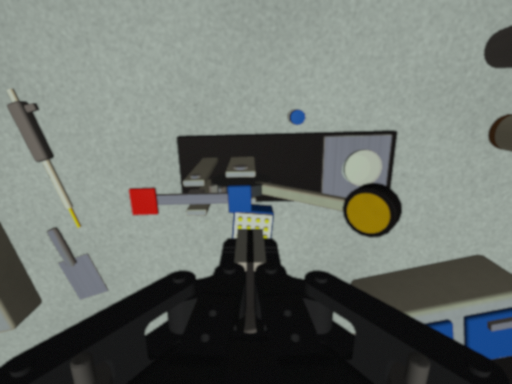

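The wrist view shows the red tab at (143,201), blue pad (240,198) and yellow lamp top (368,213). The measured spacings (115 and 131 mm) and heights (177 and 229 mm) match the given geometry. That puts the stand origin at (0.541, -0.0776) with its direction at 77.6°. Next I press the red tab.

```bash
cat >> h.py <<'E'
th=np.radians(77.6);O=np.array([.541,-.0776]);Q=qdown(th)
def S(x,z): # stand x, tip height (m) -> TCP
    p=O+x*np.array([np.cos(th),np.sin(th)]); return [float(p[0]),float(p[1]),float(z+.073)]
def rep(robot,*a):
    p=robot.read_position();d=p[:2]-O;print(*a,"t",round(robot.read_time(),2),"x",round(1e3*float(d@[np.cos(th),np.sin(th)]),1),"tipz",round(1e3*(p[2]-.073),1),"F",np.round(robot.read_ft_force(),1))
E
python3 - <<'E'
from h import *; from plant import robot
robot.goto(S(-.117,.215),Q); robot.servo_line(S(-.117,.186),feed=.1); rep(robot)
rep(robot,robot.servo_line(S(-.119,.168),feed=.02,threshold=9))
rep(robot,robot.servo_line(S(-.122,.145),feed=.015,threshold=9))
p,d=robot.get_image("side");cv2.imwrite("pics/s1.png",cv2.resize(p[130:280,190:340],None,fx=3,fy=3))
E
```

```text
t 4.72 x -116.3 tipz 186.6 F [-0.6  0.1  0.6]
False t 5.78 x -119.2 tipz 168.3 F [-1.5 -4.5  3.3]
True t 6.62 x -120.9 tipz 158.8 F [-2.5 -0.3  3.7]
```

Run:
```python
from h import *; from plant import robot
rep(robot,robot.servo_line(S(-.122,.150),feed=.01,threshold=9))
f=robot.read_ft_force(); robot.dwell(.1); rep(robot)
robot.servo_line(S(-.122,.215),feed=.1); rep(robot)
robot.goto(S(-.03,.36),qdown(th))
p,d,c,T=wrist(robot,"w2"); 
for col in('red','blue'):
    for a,uv,bb in blobs(mask(p,col),60):
        r=ray(c,T,uv);u,v=np.round(uv).astype(int); print(col,a,uv,bb,(r[0]+r[1]*d[v,u]).round(4),d[v-4:v+5:4,u-6:u+7:6].round(4).tolist())
```

```text
True t 7.12 x -120.9 tipz 158.7 F [-1.3 -0.6  4.2]
t 7.22 x -120.9 tipz 158.7 F [-1.6  0.7  4.9]
t 7.92 x -121.9 tipz 214.1 F [-1.   0.4 -0.3]
red 569 [175.9, 168.0] [164, 155, 24, 27] [ 0.5161 -0.1939  0.1567] [[0.3522000014781952, 0.3495999872684479, 0.3463999927043915], [0.35359999537467957, 0.35010001063346863, 0.34860000014305115], [0.35519999265670776, 0.35190001130104065, 0.3497999906539917]]
blue 172 [325.1, 95.5] [318, 89, 15, 14] [0.4748 0.0245 0.0426] [[0.4345000088214874, 0.43140000104904175, 0.43290001153945923], [0.43479999899864197, 0.43459999561309814, 0.43220001459121704], [0.43799999356269836, 0.4361000061035156, 0.43540000915527344]]
blue 818 [267.0, 176.5] [254, 159, 42, 37] [ 0.5414 -0.0877  0.1925] [[0.3174999952316284, 0.3158999979496002, 0.31139999628067017], [0.31779998540878296, 0.3163999915122986, 0.31450000405311584], [0.3188000023365021, 0.31790000200271606, 0.3149999976158142]]
blue 908 [501.8, 325.5] [492, 301, 20, 49] [0.8699 0.2229 0.1322] [[0.44760000705718994, 0.446399986743927, 0.4465000033378601], [0.44830000400543213, 0.4474000036716461, 0.4489000141620636], [0.451200008392334, 0.4505000114440918, 0.4505999982357025]]
blue 1198 [459.0, 326.0] [416, 307, 63, 46] [0.8492 0.1531 0.139 ] [[0.4375999867916107, 0.4372999966144562, 0.4456999897956848], [0.43959999084472656, 0.439300000667572, 0.4487000107765198], [0.45210000872612, 0.45089998841285706, 0.450300008058548]]
```

View pics/w2.png

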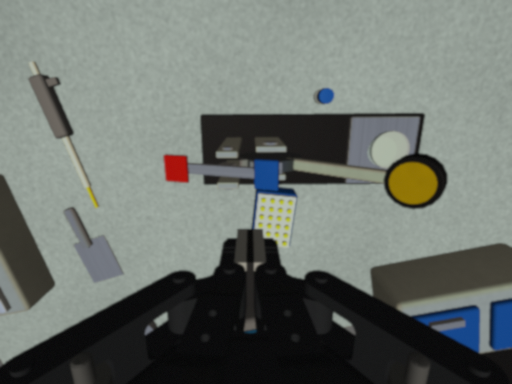

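The wrist view shows the red tab at (176,168), now at z = 0.157, which is 20 mm down and at its stop. The blue pad at (267,176) stands at z = 0.1925, so the pawl is free. Next I push the lamp head along its arc.

Run:
```python
from h import *; from plant import robot
def L(e,dz=0): return S(.18*np.cos(e)-.013*np.sin(e)-.005,.105+.18*np.sin(e)+.013*np.cos(e)+dz)
robot.goto(L(.70,.03),Q); robot.servo_line(L(.70,.008),feed=.1); rep(robot)
for e,f in((.66,.03),(.54,.05),(.42,.05),(.3,.05),(.2,.05),(.12,.04),(.05,.03),(-.03,.015)):
    hit=robot.servo_line(L(e),feed=f,threshold=12); rep(robot,e,hit)
    if hit: break
```

```text
t 9.82 x 123.1 tipz 239.0 F [-0.6  0.5  0.8]
0.66 False t 10.45 x 129.3 tipz 225.7 F [ 0.9 -0.4  1.4]
0.54 False t 11.03 x 142.9 tipz 207.5 F [-0.6 -0.5  0. ]
0.42 False t 11.62 x 154.5 tipz 189.6 F [ 0.5  0.3 -0.2]
0.3 False t 12.2 x 163.3 tipz 169.8 F [ 1.  -0.  -0.7]
0.2 False t 12.71 x 169.0 tipz 152.7 F [-0.7  0.2  0.2]
0.12 False t 13.22 x 172.2 tipz 138.8 F [ 0.1 -0.5  0.7]
0.05 False t 13.79 x 174.2 tipz 126.4 F [ 0.1 -0.4  0.5]
-0.03 True t 14.53 x 175.1 tipz 116.6 F [-0.9  1.   4. ]
```

Run:
```python
from h import *; from plant import robot
rep(robot,robot.servo_line(S(.175,.110),feed=.01,threshold=12))
robot.servo_line(S(.175,.215),feed=.12)
robot.goto(S(.04,.34),Q)
p,d,c,T=wrist(robot,"w3")
for col in('red','blue','yellow'):
    for a,uv,bb in blobs(mask(p,col,(150,50,450,250)),60):
        r=ray(c,T,uv);u,v=np.round(uv).astype(int); P=r[0]+r[1]*d[v,u]
        print(col,a,uv,bb,P.round(4),'x',((P[:2]-O)@[np.cos(th),np.sin(th)]).round(4),d[v,u-12:u+13:6])
rep(robot)
```

```text
True t 14.89 x 175.1 tipz 116.6 F [-0.7 -0.5  3.4]
blue 180 [280.0, 95.0] [273, 88, 15, 15] [0.4749 0.0252 0.0446] x 0.0862 [0.45763162 0.4151814  0.41379145 0.41397431 0.4567155 ]
blue 758 [199.1, 178.1] [186, 163, 26, 32] [ 0.5383 -0.0876  0.1915] x -0.0103 [0.3000477  0.29854643 0.29758018 0.2934882  0.2967642 ]
blue 93 [233.8, 196.0] [214, 193, 40, 7] [ 0.6116 -0.076   0.0371] x 0.0167 [0.46245754 0.4630641  0.4653614  0.46548972 0.46879277]
yellow 796 [355.7, 163.8] [340, 149, 32, 31] [0.5787 0.0968 0.118 ] x 0.1784 [0.37108278 0.36914185 0.36835507 0.3700888  0.36904332]
t 16.68 x 40.9 tipz 337.5 F [-0.8 -0.6  0.4]
```

View pics/w3.png

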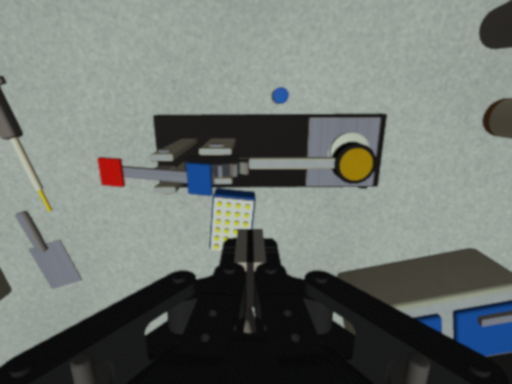

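The wrist view shows the lamp top at (356,164) with z = 0.118 and x = 0.178, so the arm is level. The blue pad at (199,178) is still up at z = 0.192. Next I press it.

Run:
```python
from h import *; from plant import robot
robot.goto(S(-.010,.225),Q); robot.servo_line(S(-.010,.202),feed=.1); rep(robot)
h=robot.servo_line(S(-.003,.185),feed=.02,threshold=10); rep(robot,h)
rep(robot,robot.servo_line(S(.000,.167),feed=.012,threshold=10))
rep(robot,robot.servo_line(S(.000,.167),feed=.012,threshold=10))
robot.servo_line(S(0,.225),feed=.1)
robot.goto(S(.04,.34),Q)
p,d,c,T=wrist(robot,"w4")
for col in('red','blue','yellow'):
    for a,uv,bb in blobs(mask(p,col,(80,50,450,250)),60):
        r=ray(c,T,uv);u,v=np.round(uv).astype(int); P=r[0]+r[1]*d[v,u]
        print(col,a,uv,bb,P.round(4),'x',((P[:2]-O)@[np.cos(th),np.sin(th)]).round(4),np.median(d[v-3:v+4,u-3:u+4]),d[v,u])
rep(robot)
```

```text
t 17.63 x -9.4 tipz 202.9 F [ 0.1 -1.1  0.1]
False t 18.7 x -3.1 tipz 184.9 F [0.4 2.1 2.1]
True t 19.59 x -1.2 tipz 176.5 F [-0.7  0.6  3.4]
True t 19.98 x -1.2 tipz 176.5 F [-0.4 -0.2  4.4]
red 793 [106.7, 174.4] [91, 161, 32, 28] [ 0.5169 -0.1899  0.1756] x -0.1149 0.31431967 0.31431967
blue 175 [280.2, 94.1] [273, 87, 15, 15] [0.4746 0.025  0.0446] x 0.0859 0.4152211 0.41461873
blue 772 [210.9, 173.7] [197, 159, 28, 32] [ 0.5409 -0.0786  0.174 ] x -0.001 0.31416014 0.3158538
blue 93 [234.4, 194.9] [215, 192, 40, 7] [ 0.6111 -0.0755  0.0384] x 0.0171 0.46557474 0.46539113
yellow 789 [355.7, 162.9] [340, 148, 32, 31] [0.579  0.0971 0.1167] x 0.1788 0.37102517 0.37079602
t 21.23 x 40.0 tipz 338.2 F [0.6 0.4 0.4]
```

View pics/w4.png

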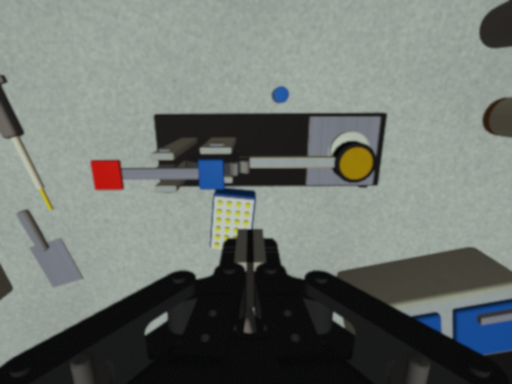

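The wrist view shows the red tab at (107,174) back at z = 0.176, x = -0.115. The blue pad at (211,174) is at z ≈ 0.175, and the lamp top at (356,163) is still level at 0.117. The pawl is locked, nothing else has moved and the robot is clear.

```bash
python3 -c "
from plant import robot
robot.dwell(.2); print(robot.job_done())"
```

```text
the job is handed in; nothing more can be done
None
```

The job is done and handed in at about 21 s: I pressed the red tab fully down, pushed the lamp arm level onto its stop, then pressed the blue pad until the pawl was back in its locked position, and the last wrist view showed nothing else moved.

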